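# Tip a sensor housing into the inspection nest and flip the hold-down frame over it

## Robot

A 6-joint arm with a two-finger parallel gripper is mounted at the origin on the work surface. World frame = base frame: x ahead of the robot, y to its left, z up, the work surface at z = 0. Lengths are in m, angles in rad, forces in N, time in s.
With the tool pointing down it reaches from about 0.35 to 0.725 m from the base axis. Payload 4.3 kg.
Tool frame: the origin (TCP) lies between the finger pads; the fingertips stand 17 mm ahead of it and the grasp point (between the pads) lies 2 mm behind it; z points along the fingers, y is the line along which they close (so a half turn about z gives the same grasp; the last joint's range is limited). The gripper opens to 85 mm and grips with 20 to 120 N. Pads are 22 mm wide; open, the fingers measure 114 mm over their backs; the gripper's body (76 mm by 85 mm) begins 54 mm behind the grasp point. The pads swing forward as they close: fully open they stand 13 mm farther back than shut.
Start: joints at [1.214, 0.377, 0.081, 1.274, 0, 1.46], TCP at [0.14, 0.558, 0.248] pointing down, gripper open.
Joint ranges: [-2.72, 2.72], [-0.84, 1.66], [-1.02, 1.22], [-1.77, 2.12], [-1.37, 1.28], [-3.14, 3.14]. Speed limits (rad/s): [2.57, 2.57, 3.14, 3.14, 3.14, 3.14].

## Interface

Orientations are given as [roll, pitch, yaw] about the fixed x, y, z axes, in that order (R = Rz(yaw) Ry(pitch) Rx(roll)).
In Python, from station import bot gives the robot as it stands. The module is installed in compiled form; this text tells all that it offers.
- The arm moves only by the tool drive_tool, never from a script. Its argument "moves" is a list of rows, each a list of 3 entries, a list of its own where there are three numbers: the shift along the tool's x, y, z in cm, then the turn about the tool's z in degrees, then the closure, from -1 (fully open) to 1 (shut). In form: [[[x, y, z], spin, hand], ...]. A call has 1 to 8 rows; each row is the pose to reach, as a shift and turn from the pose commanded when the call began, along the tool's axes at that moment; what a row does not reach only later rows make up. A row lasts 1/12 s, in which the tool goes at most 41.7 mm and 7.16 degrees, less where a joint would pass 70% of its speed; a pose out of reach is approached as far as the arm can. A call with a gripper value outside its range is refused whole. The fingers move at their own pace and stop on an object; "squeeze" is the grip in N (left out, the last holds). Time passes only in rows, so rows that repeat a pose let the fingers close. It gives the time, the measured TCP pose, the force, the opening and the grip force at its end, in the units of the state.
- bot.state(): the state, without advancing time (a new reading comes with each control period).
- bot.camera(name): name is "scene" or "top"; returns (picture, depth): 480x640x3 uint8, red, green, blue; 480x640 float32, m along the optical axis (not along the pixel's ray), 0 where there is no reading.
- bot.camera_info(name): a dict with "fov_y" (degrees; the focal length in pixels is half the picture's height over the tangent of half this angle, whatever the lens; pixels are square), "cx", "cy" (the principal point, pixels), "dist_coeffs" ([k1, k2, p1, p2, k3] as OpenCV has them; the pictures are not rectified), "world_from_camera" (4x4, takes a point from camera to world coordinates). Camera axes: x right, y up, looking along -z (the intrinsics and any distortion apply to the point x, -y, -z); pixel columns grow to the right and rows downward; lengths in m; the calibration is good to about 2 mm. A picture is of the moment at which its call begins. camera_info takes no time and is no camera call.
- bot.finish_job(): hands the job in; it is judged then, once.
The state is a dict: "clock": time; "qpos": joint angles; "qvel": joint speeds; "joint_efforts": joint torques, N m; "tool_pos": TCP position; "tcp_rot": TCP orientation; "force": force on the tool from outside, world axes, zero at the start; "torque": the same for the moment, N m; "grip_width": finger opening in m; "grip_force": force on a finger pad.
Only numpy, scipy, OpenCV 4.12 (cv2) and the standard library are available. Lean on these libraries where they do the work, as an engineer would, in place of code of your own. Each camera call takes 0.05 s, during which the arm holds its last target. There are 200 camera calls.

## Task

Tip the standing sensor housing over, towards the end stop of its nest, so that it lies in the channel with its round window facing up, and push it along until it rests against the end stop. Then flip the hinged hold-down frame over it and press the frame fully down. Do all this by pushing only: never lift or carry the housing, and leave the bottle, the jar and the screwdriver where they are.

Things in the scene. Friction and masses are not known exactly. Their poses are not given: they have to be found in the camera images.
- nest: Fixed aluminium nest. Origin on the bench under it; x runs along its channel from the open end (housing stands there) to the end stop, y to the side where the frame is hinged, z up. Plate: x -105 to +95, y -70 to +70 mm, top 12 mm above the bench. Two rails form a 56 mm wide channel: inner faces y = +-28, 7 mm thick, x -100 to +70, tops 22 mm above the bench.
- nest_stop (a point): Middle of the steel end stop's face that the housing must rest against: nest x = +75, y = 0 mm, 26 mm above the bench. The stop is 62 mm wide, 16 mm thick, its top 40 mm above the bench.
- nest_rest (a point): Top centre of the post under the closed frame's free end, 55 mm above the bench at nest x = +35, y = -45 mm; post 30 mm (x) by 12 mm (y).
- housing: Loose grey block, 40 (its x) x 50 (y) x 90 mm tall (z), 0.2 to 0.4 kg, standing in the channel near its open end. Origin: centre of its underside, z up as it stands. Round glass window (34 mm with bezel, 55 mm up) on its -x face, away from the stop. Friction about 0.8 to 1.2: pushed near its top towards the stop it tips, past about 24 degrees it falls over by itself.
- housing_toe (a point): Middle of the lower edge nearest the stop (20 mm along the housing's x from its origin), over which it tips; it stays on the plate, 12 mm above the bench, unless lifted. When tipped the housing lies 40 mm high and 90 mm along the channel, its z axis to the stop, x axis down, origin at the centre of its end away from the stop; it lands 5 to 45 mm short of the stop.
- frame (a joint): Hinge angle of the hold-down frame, rad: 0 = fully down, flat over the lying housing (own stop, 3 mm above it); 1.57 = upright; starts leaning outwards (nest +y) at 1.85 to 2.05; limit 2.1. Stiff hinge (friction 0.12 N m, about 1.2 N at the bar): it stays wherever it is left and must be pushed all the way.
- frame_hinge (a point): Middle of the frame's hinge line, at nest x = +35, y = +60 mm, 58 mm above the bench; the line runs along the nest's x, held by two posts 10 x 16 mm at x = -2 and +72, tops 66 mm above the bench. Closing swings the frame's free end up over the hinge and down to nest -y.
- frame_bar (a point): Centre of the free-end bar of the steel frame, 100 mm from the hinge line: bar 52 mm along the nest's x, 24 mm broad, 6 mm thick. The frame is 6 mm thick, 52 mm wide, 112 mm from hinge line to free edge, 0.12 kg, open window 15 to 88 mm from the hinge line. Site y points to the hinge; z out of the face that is on top when down.
- bottle: Bystander: closed white plastic bottle, 64 mm diameter, 170 mm tall, standing; origin at the centre of its underside.
- jar: Bystander: glass jar with steel lid, 56 mm diameter, 65 mm tall, standing; origin at the centre of its underside.
- driver: Bystander: black-handled screwdriver lying on the bench along its x axis, handle to -x; origin under its middle.
Mind the look-alikes: they are no part of the job. Leave any green or red look-alike of the housing alone.

How it is judged:
On the way:
1. the housing lies in the channel, window up, against the end stop, with the frame still open (angle between housing's own x axis and vertical above 3.04 rad and angle between the z axis of housing and the x axis of nest, either way round below 0.08 rad and x of housing in the frame of nest between -0.019 and -0.009 m and y of housing in the frame of nest between -0.007 and 0.007 m and z of housing in the frame of nest below 0.036 m and linear speed of housing below 0.01 m/s and value of joint frame above 1 rad), for 0.2 s.
At the end, for the whole second after the job is handed in: The housing lies at rest in the channel with its window up (within 5 degrees), along the channel (within 5 degrees, 7 mm sideways), its end within 4 mm of the end stop, and the hold-down frame is down over it (hinge angle under 0.06 rad) (angle between housing's own x axis and vertical above 3.04 rad and angle between the z axis of housing and the x axis of nest, either way round below 0.08 rad and x of housing in the frame of nest between -0.019 and -0.009 m and y of housing in the frame of nest between -0.007 and 0.007 m and z of housing in the frame of nest below 0.036 m and linear speed of housing below 0.01 m/s and value of joint frame below 0.06 rad and velocity of joint frame below 0.05 rad/s); the robot touches nothing.
It fails at once if the housing is lifted: its toe edge rises more than 20 mm off the plate (height (world z) of housing_toe above 0.032 m).
It fails at once if the bottle is moved more than 20 mm (distance of bottle from where it was at the start of the episode above 0.02 m).
It fails at once if the jar is moved more than 20 mm (distance of jar from where it was at the start of the episode above 0.02 m).
It fails at once if the screwdriver is moved more than 20 mm (distance of driver from where it was at the start of the episode above 0.02 m).
It also fails if it takes over 62 s, if anything falls off the work surface, if the arm or the gripper's body presses on something with over 40 N, if the wrist force passes 120 N, or if a joint passes its speed limit or range.

## Working session

There is one attempt and no reset: what is moved stays moved. The work goes in short steps, Python scripts to look and compute and a tool call to move; the robot and the scene stay as the last step left them, time stands still between calls to the robot, and variables do not carry over. Pictures are saved under pics/ and viewed, at most 10 in all, crops included, and the job is handed in when it is done.

Besides the shell and the picture viewer there is one more tool, called after "Request:" by a JSON object that holds its "name" and its "arguments". drive_tool: Moves the arm, as the interface text tells. Its arguments: {"type":"object","properties":{"moves":{"type":"array"},"squeeze":{"type":"number"}},"required":["moves"]}

```bash
mkdir -p pics; cat > h.py <<'E'
import numpy as np, cv2
from station import bot
def K(n):
    i=bot.camera_info(n); f=240/np.tan(np.radians(i["fov_y"])/2)
    return np.array([[f,0,i["cx"]],[0,f,i["cy"]],[0,0,1.]]),np.array(i["dist_coeffs"],float),np.array(i["world_from_camera"])
def ray(n,px):
    k,d,T=K(n); u=cv2.undistortPoints(np.array(px,float).reshape(-1,1,2),k,d).reshape(-1,2)
    return T[:3,3],np.c_[u[:,0],-u[:,1],-np.ones(len(u))]@T[:3,:3].T
def onplane(n,px,z):
    o,r=ray(n,px); return o+r*((z-o[2])/r[:,2])[:,None]
def cloud(n,dep):
    v,u=np.mgrid[:480,:640]; o,r=ray(n,np.c_[u.ravel(),v.ravel()])
    return (o+r*dep.ravel()[:,None]).reshape(480,640,3)
def proj(n,P):
    k,d,T=K(n); c=(np.atleast_2d(P)-T[:3,3])@T[:3,:3]
    return cv2.projectPoints((c*[1,-1,-1]).reshape(-1,1,3),np.zeros(3),np.zeros(3),k,d)[0].reshape(-1,2)
def snap(n,f=None):
    p,d=bot.camera(n)
    if f: cv2.imwrite(f"pics/{f}.png",p[:,:,::-1]); np.savez(f"pics/{f}.npz",p=p,d=d)
    return p,d
E
python3 - <<'E'
from h import *
for n in("scene","top"):
    snap(n,n+"0"); print(n,bot.camera_info(n))
print(bot.state())
E
```

```text
scene {'fov_y': 56.028125022792956, 'cx': 321.88872806545504, 'cy': 238.32628974650459, 'dist_coeffs': array([-0.06448237,  0.        ,  0.        ,  0.        ,  0.        ]), 'world_from_camera': array([[-0.57789462, -0.70659214,  0.40836915,  0.86369701],
       [ 0.81610367, -0.50251669,  0.28539759,  0.2775295 ],
       [ 0.00355262,  0.49820129,  0.86705412,  0.75660497],
       [ 0.        ,  0.        ,  0.        ,  1.        ]])}
top {'fov_y': 54.096631873557335, 'cx': 319.46828262147153, 'cy': 244.23453406181454, 'dist_coeffs': array([-0.12401675,  0.        ,  0.        ,  0.        ,  0.        ]), 'world_from_camera': array([[ 0.00886752,  0.98361433, -0.18006725,  0.38784917],
       [-0.99974594,  0.01245246,  0.0187883 ,  0.08126152],
       [ 0.02072272,  0.1798549 ,  0.98347485,  0.95580703],
       [ 0.        ,  0.        ,  0.        ,  1.        ]])}
{'clock': 0.1, 'qpos': array([1.21368507e+00, 3.78056740e-01, 7.97730066e-02, 1.27441596e+00,
       2.01785223e-05, 1.46049844e+00]), 'qvel': array([-5.18921626e-05, -2.68816983e-04,  1.53388807e-03, -8.04330510e-04,
       -1.54545193e-03,  6.27173628e-04]), 'joint_efforts': array([ 1.23988637e-03, -4.64693069e+01,  2.70582283e+01,  1.20774817e-02,
       -1.09599025e-04, -3.20505755e-06]), 'tool_pos': array([0.14027182, 0.55705158, 0.24742142]), 'tcp_rot': array([-3.13970308e+00, -2.29567301e-04,  2.89477905e+00]), 'force': array([-0.2048619 ,  0.637003  , -0.26252941]), 'torque': array([ 0.00233746, -0.0135509 ,  0.03723024]), 'grip_force': 0.0, 'grip_width': 0.08538977419991159}
```

View pics/scene0.png

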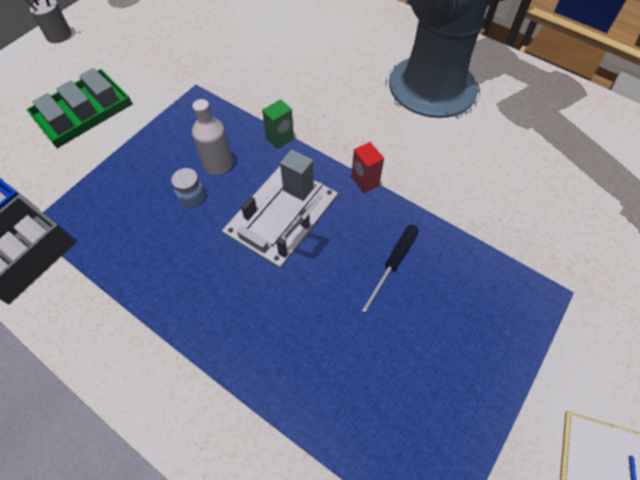

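View pics/top0.png

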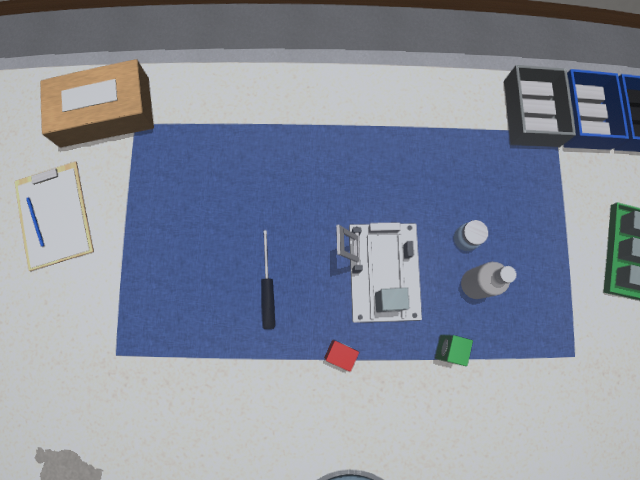

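Candidates for the housing: grey block in the nest at top (395,300)/scene (297,175); green look-alike at top (457,350)/scene (279,124); red look-alike at top (342,356)/scene (367,167); grey blocks in the green tray at top (630,240). By the description I choose the grey one standing in the nest channel. The nest's stop is at top (385,227), the frame leans out at (348,245), the bottle is at (487,281), the jar at (474,234) and the driver at (267,280).

```bash
python3 - <<'E'
from h import *
z=np.load("pics/top0.npz"); p=z['p'];d=z['d']
s=np.load("pics/scene0.npz"); 
a=cv2.resize(p[210:335,325:435],None,fx=4.5,fy=4.5,interpolation=cv2.INTER_CUBIC)
b=cv2.resize(s['p'][140:270,215:345],None,fx=4.0,fy=4.0,interpolation=cv2.INTER_CUBIC)
H=max(a.shape[0],b.shape[0]); a=cv2.copyMakeBorder(a,0,H-a.shape[0],0,0,0);b=cv2.copyMakeBorder(b,0,H-b.shape[0],0,0,0)
o=cv2.hconcat([a,b]); o=cv2.resize(o,None,fx=.78,fy=.78); print(o.shape)
cv2.imwrite("pics/crop1.png",o[:,:,::-1])
# plate mask: not blue mat within nest region
for n,q,dep,(r0,r1,c0,c1) in (("top",p,d,(205,340,330,440)),("scene",s['p'],s['d'],(140,275,215,345))):
    C=cloud(n,dep)
    m=np.zeros((480,640),np.uint8); m[r0:r1,c0:c1]=1
    zz=C[...,2]
    pl=(m>0)&(abs(zz-.012)<.004)&(q.max(2)>130)&(q[...,2].astype(int)-q[...,0]<40)
    pts=C[pl]; rect=cv2.minAreaRect(pts[:,:2].astype(np.float32)*1000)
    print(n,pl.sum(),"plate z med",np.median(pts[:,2]),rect)
    cs,_=cv2.findContours(pl.astype(np.uint8),0,2); print(cv2.boxPoints(cv2.minAreaRect(max(cs,key=cv2.contourArea))).tolist())
    for lo,hi,name in((.095,.11,"housing top"),(.035,.045,"stop top"),(.05,.07,"posts"),(.075,.2,"high")):
        k=(m>0)&(zz>lo)&(zz<hi); P=C[k]
        if k.sum()>3: print(name,k.sum(),P.mean(0).round(4),P.min(0).round(4),P.max(0).round(4),cv2.minAreaRect(P[:,:2].astype(np.float32)*1000))
    # frame region and bystanders
    for lo,hi,name in((.14,.18,"bottle"),(.055,.075,"jar")):
        pass
E
```

```text
(438, 792, 3)
top 4222 plate z med 0.012039246939109627 ((506.65069580078125, -70.58367156982422), (199.35626220703125, 139.61572265625), 2.0350935459136963)
[[348.98675537109375, 224.65438842773438], [417.5391845703125, 222.01773071289062], [421.28662109375, 319.4505310058594], [352.73419189453125, 322.0871887207031]]
housing top 606 [ 0.4504 -0.0684  0.1019] [ 0.4245 -0.0981  0.095 ] [0.5688 0.0145 0.1087] ((486.64910888671875, -33.329734802246094), (173.92649841308594, 59.609840393066406), 44.665828704833984)
stop top 289 [ 0.5792 -0.0684  0.0398] [ 0.4248 -0.1185  0.0351] [ 0.6015 -0.0023  0.0449] ((516.1337890625, -59.484291076660156), (110.2020034790039, 181.7831268310547), 79.5068588256836)
posts 318 [ 0.5344 -0.044   0.0609] [ 0.4259 -0.1203  0.0501] [5.862e-01 4.000e-04 7.000e-02] ((502.97552490234375, -46.10118103027344), (126.85062408447266, 147.96815490722656), 77.02713012695312)
high 1002 [ 0.4812 -0.0364  0.1138] [ 0.4245 -0.0981  0.0751] [0.5693 0.0377 0.164 ] ((495.0133361816406, -26.6419677734375), (194.73605346679688, 63.201873779296875), 42.27943801879883)
scene 31
[... 376 characters left out ...]
31 0.0158 0.1092] ((478.2854919433594, -91.49977111816406), (259.9593811035156, 121.51143646240234), 72.6986312866211)
stop top 498 [ 0.5529 -0.0859  0.0398] [ 0.43   -0.2417  0.035 ] [6.057e-01 1.000e-04 4.500e-02] ((528.4332275390625, -117.36683654785156), (173.52996826171875, 233.421630859375), 8.988459587097168)
posts 566 [ 0.511  -0.0911  0.0596] [ 0.4288 -0.2405  0.05  ] [5.899e-01 5.000e-04 7.000e-02] ((516.0300903320312, -119.15357208251953), (163.97860717773438, 233.95297241210938), 4.2107977867126465)
high 1035 [ 0.4778 -0.0635  0.1051] [ 0.4269 -0.2346  0.075 ] [0.5734 0.038  0.1642] ((481.57379150390625, -86.93095397949219), (289.958984375, 124.82327270507812), 73.09659576416016)
```

View pics/crop1.png

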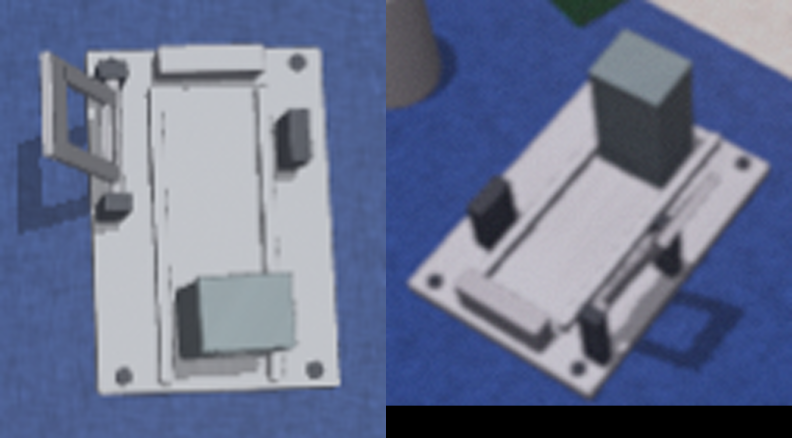

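The crop confirms the choice: the grey housing stands at the open end (crop (245,310)), the frame leans out to the left at (80,115), the stop is at (210,60), and the post is at (293,140).

```bash
cat >> h.py <<'E'
YAW=np.radians(2.13); O=np.array([.513,-.0703]); R2=np.array([[np.cos(YAW),-np.sin(YAW)],[np.sin(YAW),np.cos(YAW)]])
def w2n(P): P=np.atleast_2d(P).astype(float).copy(); P[:,:2]=(P[:,:2]-O)@R2; return P
def n2w(P): P=np.atleast_2d(P).astype(float).copy(); P[:,:2]=P[:,:2]@R2.T+O; return P
def clouds(n,p,d):
    C=cloud(n,d); N=w2n(C.reshape(-1,3)).reshape(C.shape); return C,N
E
python3 - <<'E'
from h import *
for n in("top","scene"):
    q=np.load(f"pics/{n}0.npz"); p,d=q['p'].astype(int),q['d']; C,N=clouds(n,p,d)
    k=(abs(N[...,0]+.06)<.045)&(abs(N[...,1])<.045)&(abs(C[...,2]-.102)<.004)
    P=(N[k]*1000).astype(np.float32); print(n,"housing top nest",k.sum(),cv2.minAreaRect(P[:,:2]),np.median(P[:,2]))
    k=(abs(N[...,0]-.035)<.04)&(N[...,1]>.055)&(N[...,1]<.14)&(C[...,2]>.075)
    P=N[k]; a=np.arctan2(P[:,2]-.058,-(P[:,1]-.06)); print("frame ang",np.median(a),np.percentile(a,[10,90]),"top",P[P[:,2].argmax()],"x",P[:,0].min(),P[:,0].max())
    k=(abs(N[...,0]-.082)<.02)&(abs(N[...,1])<.04)&(abs(C[...,2]-.04)<.003); P=(N[k]*1000).astype(np.float32); print("stop top",cv2.minAreaRect(P[:,:2]))
    k=(abs(N[...,0]-.035)<.025)&(abs(N[...,1]+.045)<.02)&(abs(C[...,2]-.055)<.003); P=N[k]*1000; print("rest",k.sum(),P.min(0),P.max(0)) if k.sum() else 0
    for nm,m in(("red",(p[...,0]>120)&(p[...,1]<70)&(p[...,2]<70)),("green",(p[...,1]>90)&(p[...,0]<70)&(p[...,2]<90))):
        m=m&(C[...,0]>.2)&(C[...,0]<.5)&(abs(C[...,1])<.4)&(C[...,2]>.05)
        P=C[m]; print(nm,m.sum(),P.min(0).round(3),P.max(0).round(3))
    m=(C[...,2]>.05)&(C[...,1]<-.16)&(C[...,1]>-.4)&(C[...,0]>.42)&(C[...,0]<.65)
    print("bottle/jar",C[m].min(0).round(3),C[m].max(0).round(3))
E
```

```text
Traceback (most recent call last):
cv2.error: OpenCV(4.12.0) /io/opencv/modules/imgproc/src/convhull.cpp:143: error: (-215:Assertion failed) total >= 0 && (depth == CV_32F || depth == CV_32S) in function 'convexHull'
```

Request:
{"name": "drive_tool", "arguments": {"moves": [[[0,0,0],0,1],[[0,0,0],-4,1],[[0,0,0],-8,1],[[0,0,0],-12,1],[[0,0,0],-16,1],[[0,0,0],-16.2,1]], "squeeze": 40}}

```text
clock: 0.6
tool_pos: [0.1404, 0.5574, 0.248]
tcp_rot: [-3.141, -0.0, -3.104]
force: [0.5, -0.7, 0.6]
grip_width: 0.0123
grip_force: 0.0
```

```bash
cat > meas.py <<'E'
from h import *
import sys
def rect(P): return cv2.minAreaRect(np.ascontiguousarray(P[:,:2]*1000,dtype=np.float32))
for n in("top","scene"):
    q=np.load(f"pics/{n}0.npz"); p,d=q['p'].astype(int),q['d']; C,N=clouds(n,p,d)
    k=(abs(N[...,0]+.06)<.045)&(abs(N[...,1])<.045)&(abs(C[...,2]-.102)<.004)
    print(n,"housing top nest",k.sum(),rect(N[k]),np.median(N[k][:,2]))
    k=(abs(N[...,0]-.035)<.04)&(N[...,1]>.055)&(N[...,1]<.14)&(C[...,2]>.075)
    P=N[k]; a=np.arctan2(P[:,2]-.058,-(P[:,1]-.06)); print("frame ang",np.median(a),np.percentile(a,[10,90]),"top",P[P[:,2].argmax()],"x",P[:,0].min(),P[:,0].max())
    k=(abs(N[...,0]-.082)<.02)&(abs(N[...,1])<.04)&(abs(C[...,2]-.04)<.003); print("stop top",rect(N[k]))
    k=(abs(N[...,0]-.035)<.025)&(abs(N[...,1]+.045)<.02)&(abs(C[...,2]-.055)<.003); print("rest",k.sum(),N[k].min(0),N[k].max(0)) if k.sum() else 0
    for nm,m in(("red",(p[...,0]>120)&(p[...,1]<70)&(p[...,2]<70)),("green",(p[...,1]>90)&(p[...,0]<70)&(p[...,2]<90))):
        m=m&(C[...,0]>.2)&(C[...,0]<.5)&(abs(C[...,1])<.4)&(C[...,2]>.05)
        print(nm,m.sum(),C[m].min(0).round(3),C[m].max(0).round(3)) if m.any() else 0
    m=(C[...,2]>.05)&(C[...,1]<-.16)&(C[...,1]>-.4)&(C[...,0]>.42)&(C[...,0]<.65)
    print("bottle/jar",C[m].min(0).round(3),C[m].max(0).round(3))
E
python3 meas.py
```

```text
top housing top nest 560 ((-68.04386901855469, -0.5523433685302734), (38.43471908569336, 49.41645050048828), 1.9093594551086426) 0.10198969420216797
frame ang 1.94223290847438 [1.89762061 1.98226298] top [0.01923844 0.10229073 0.1640476 ] x 0.006811010633600861 0.05920671984419204
stop top ((80.60189056396484, -0.31436729431152344), (61.669864654541016, 15.389609336853027), 88.97280883789062)
rest 89 [ 0.01730696 -0.05181411  0.05226932] [ 0.04725322 -0.03918807  0.05749263]
red 46 [ 0.316 -0.005  0.086] [0.368 0.051 0.093]
green 40 [ 0.324 -0.219  0.087] [0.388 0.081 0.956]
bottle/jar [ 0.452 -0.287  0.05 ] [ 0.604 -0.219  0.174]
scene housing top nest 477 ((-64.9139175415039, -0.5146598815917969), (50.65633773803711, 41.96541976928711), 89.5274887084961) 0.10195665911312224
frame ang 1.962624454566428 [1.92184606 1.9908766 ] top [0.05836744 0.10245185 0.1642428 ] x 0.010845543887952181 0.06318617863420299
stop top ((83.78109741210938, 0.1469249725341797), (60.81602096557617, 17.229463577270508), 89.25828552246094)
rest 91 [ 0.02024015 -0.05022909  0.05204006] [ 0.0508438  -0.03697109  0.05787163]
red 376 [ 0.32  -0.004  0.085] [0.371 0.05  0.093]
green 303 [ 0.329 -0.216  0.086] [ 0.38  -0.171  0.093]
bottle/jar [ 0.458 -0.282  0.05 ] [ 0.607 -0.219  0.173]
```

Request:
{"name": "drive_tool", "arguments": {"moves": [[[-25,-31.5,0],0,1],[[-25,-31.5,0],0,1],[[-25,-31.5,0],0,1],[[-25,-31.5,0],0,1],[[-25,-31.5,0],0,1],[[-25,-31.5,0],0,1],[[-25,-31.5,0],0,1],[[-25,-31.5,0],0,1]]}}

```text
clock: 1.27
tool_pos: [0.3577, 0.3024, 0.2484]
tcp_rot: [3.141, 0.0, -3.107]
force: [0.8, 0.2, -0.1]
grip_width: 0.0002
grip_force: 0.0
```

Request:
{"name": "drive_tool", "arguments": {"moves": [[[-1.9,-37.9,0],0,1],[[-1.9,-37.9,0],0,1],[[-1.9,-37.9,0],0,1],[[-1.9,-37.9,0],0,1],[[-1.9,-37.9,0],0,1],[[-1.9,-37.9,0],0,1],[[-1.9,-37.9,0],0,1],[[-1.9,-37.9,0],0,1]]}}

```text
clock: 1.93
tool_pos: [0.3852, -0.0299, 0.2485]
tcp_rot: [3.142, 0.001, -3.107]
force: [0.7, -0.6, 0.6]
grip_width: 0.0001
grip_force: 0.0
```

Request:
{"name": "drive_tool", "arguments": {"moves": [[[0,0,0],0,1],[[0,0,0],0,1],[[0,0,0],0,1]]}}

```text
clock: 2.18
tool_pos: [0.3853, -0.0279, 0.2482]
tcp_rot: [3.141, -0.0, -3.108]
force: [-0.1, -0.3, -0.3]
grip_width: 0.0006
grip_force: 0.0
```

```bash
cat > togo.py <<'E'
# usage: togo.py nx ny tipz (mm) -> tool-axis shift in cm and spin deg from the measured pose; also present nest pose
from h import *; import sys
from scipy.spatial.transform import Rotation as Ro
s=bot.state(); R=Ro.from_euler('xyz',s['tcp_rot']).as_matrix(); p=np.array(s['tool_pos'])
print("t",s['clock'],"tool nest mm",(w2n(p)*1000).round(1),"tip z",round((p[2]-.017)*1000,1),"F",np.round(s['force'],1))
a=list(map(float,sys.argv[1:]))
for i in range(0,len(a),3):
    t=n2w(np.array([a[i],a[i+1],a[i+2]+17])/1000)[0]
    print(a[i:i+3],"-> cm",(R.T@(t-p)*100).round(2))
print("yaw err deg",np.degrees(np.arctan2(R[1,0],R[0,0])-YAW).round(2))
E
python3 togo.py -125 -0.5 90
```

```text
t 2.1833 tool nest mm [[-126.    47.1  248.2]] tip z 231.2 F [-0.1 -0.3 -0.3]
[-125.0, -0.5, 90.0] -> cm [-0.12 -4.77 14.11]
yaw err deg -180.19
```

Request:
{"name": "drive_tool", "arguments": {"moves": [[[0,-3,2],0,1],[[0,-4.8,5],0,1],[[0,-4.8,8],0,1],[[0,-4.8,11],0,1],[[0,-4.8,14],0,1],[[0,-4.8,14.6],0,1],[[0,-4.8,14.6],0,1]]}}

```text
clock: 2.77
tool_pos: [0.3852, -0.0736, 0.1007]
tcp_rot: [3.139, -0.005, -3.103]
force: [0.2, -0.0, 0.1]
grip_width: -0.0004
grip_force: 0.0
```

```bash
python3 togo.py -98 -0.5 85 -65 -.5 85; python3 - <<'E'
from h import *
p,d=snap("top","t1"); q,_=snap("scene","s1")
a=cv2.resize(p[200:370,300:500],None,fx=2,fy=2); b=cv2.resize(q[100:270,210:410],None,fx=2,fy=2)
cv2.imwrite("pics/c2.png",cv2.hconcat([a,b])[:,:,::-1])
E
```

```text
t 2.7667 tool nest mm [[-127.8    1.5  100.7]] tip z 83.7 F [ 0.2 -0.   0.1]
[-98.0, -0.5, 85.0] -> cm [-2.98 -0.2  -0.15]
[-65.0, -0.5, 85.0] -> cm [-6.28 -0.2  -0.17]
yaw err deg -179.91
```

View pics/c2.png

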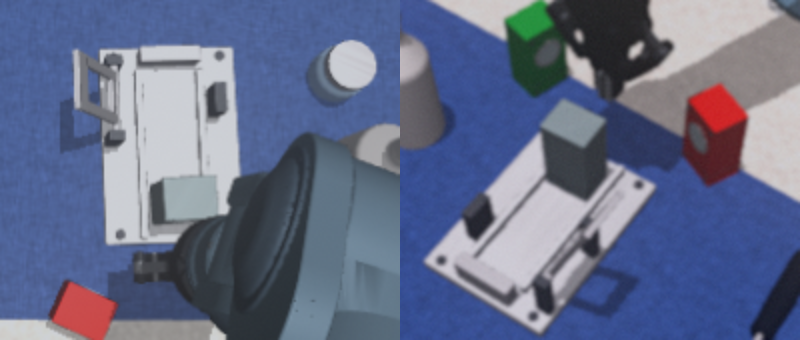

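The fingertips show at scene crop (608,90) behind the grey housing, and the black gripper end at top crop (155,265). The housing still stands. I'll check that the TCP projects onto the fingertips.

```bash
python3 - <<'E'
from h import *
from scipy.spatial.transform import Rotation as Ro
s=bot.state(); p=np.array(s['tool_pos']); R=Ro.from_euler('xyz',s['tcp_rot']).as_matrix()
t=p+R[:,2]*.017
for n,f,o in(("top","t1",(300,200)),("scene","s1",(210,100))):
    print(n,"tip crop px",(proj(n,t)-o)*2,"tcp",(proj(n,p)-o)*2,"body",(proj(n,p-R[:,2]*.056)-o)*2)
    q=np.load(f"pics/{f}.npz"); C=cloud(n,q['d']); k=(np.linalg.norm(C[...,:2]-p[:2],axis=1 if C.ndim==2 else 2)<.05)&(C[...,2]>.06)&(C[...,2]<.15)
    P=C[k]; print(len(P)); [print(z,P[abs(P[:,2]-z)<.01].min(0).round(3),P[abs(P[:,2]-z)<.01].max(0).round(3)) for z in(.08,.1,.12,.14) if (abs(P[:,2]-z)<.01).any()]
print(s['qpos'])
E
```

```text
top tip crop px [[189.30015237 260.45801995]] tcp [[192.6555198  260.47283858]] body [[204.70500667 260.52135175]]
175
0.08 [ 0.425 -0.081  0.071] [ 0.431 -0.05   0.089]
0.1 [ 0.425 -0.098  0.093] [ 0.437 -0.05   0.107]
0.14 [ 0.371 -0.049  0.135] [ 0.397 -0.046  0.137]
scene tip crop px [[208.1165886   92.44622424]] tcp [[207.92533294  80.51059453]] body [[207.25051324  38.2477832 ]]
558
0.08 [ 0.39  -0.079  0.072] [ 0.432 -0.05   0.089]
0.1 [ 0.383 -0.099  0.09 ] [ 0.437 -0.05   0.11 ]
0.12 [ 0.385 -0.098  0.111] [ 0.402 -0.059  0.13 ]
0.14 [ 0.375 -0.116  0.13 ] [ 0.404 -0.031  0.15 ]
[-3.52150278e-01  1.32620161e-01 -6.47409487e-01  7.90082108e-01
  2.22494415e-04 -3.90226188e-01]
```

Request:
{"name": "drive_tool", "arguments": {"moves": [[[-1,-0.2,0],0,1],[[-2,-0.2,0],0,1],[[-2.5,-0.2,0],0,1],[[-3,-0.2,0],0,1],[[-3.4,-0.2,0],0,1],[[-3.8,-0.2,0],0,1],[[-4.2,-0.2,0],0,1],[[-4.2,-0.2,0],0,1]]}}

```text
clock: 3.53
tool_pos: [0.4303, -0.0765, 0.1023]
tcp_rot: [3.142, 0.001, -3.106]
force: [-0.6, -0.0, -1.1]
grip_width: -0.0
grip_force: 0.1
```

```bash
python3 togo.py -62 -0.5 85; python3 - <<'E'
from h import *
p,d=snap("scene"); C,N=clouds("scene",p,d)
k=(abs(N[...,0]+.05)<.08)&(abs(N[...,1])<.03)&(C[...,2]>.085)&(p.max(2)>100)
P=N[k]*1000; print(k.sum(),P.min(0),P.max(0)); i=P[:,2].argmax(); print(P[i])
E
```

```text
t 3.5333 tool nest mm [[-82.9  -3.2 102.3]] tip z 85.3 F [-0.6 -0.  -1.1]
[-62.0, -0.5, 85.0] -> cm [-2.09  0.27  0.03]
yaw err deg -180.07
559 [-108.24312785  -29.7212323    87.8297928 ] [-26.0950479   29.94507177 383.68360381]
[-37.66174647 -28.93449493 383.68360381]
```

Request:
{"name": "drive_tool", "arguments": {"moves": [[[-0.5,0,0],0,1],[[-1.0,0,0],0,1],[[-1.5,0,0],0,1],[[-2.0,0,0],0,1],[[-2.4,0,0],0,1],[[-2.4,0,0],0,1],[[-2.4,0,0],0,1],[[-2.4,0,0],0,1]]}}

```text
clock: 4.25
tool_pos: [0.4531, -0.0755, 0.1022]
tcp_rot: [3.141, -0.0, -3.106]
force: [-0.1, 0.0, 0.1]
grip_width: 0.0003
grip_force: 0.0
```

```bash
python3 togo.py -85 0 110; python3 - <<'E'
from h import *
p,d=snap("scene","s2"); C,N=clouds("scene",p,d)
for lo,hi in((.048,.056),(.07,.14)):
    k=(abs(N[...,0])<.1)&(abs(N[...,1])<.027)&(C[...,2]>lo)&(C[...,2]<hi)
    P=N[k]*1000; print(k.sum(),P.min(0),P.max(0)) if k.any() else 0
E
```

```text
t 4.25 tool nest mm [[-60.   -2.9 102.2]] tip z 85.2 F [-0.1  0.   0.1]
[-85.0, 0.0, 110.0] -> cm [ 2.5   0.29 -2.48]
yaw err deg -180.07
1064 [-41.70855815 -24.6586202   48.06937538] [48.52231184 26.81526891 55.95281197]
287 [-66.48775332 -26.86887286  88.47714361] [-43.79121924  26.26774463 139.97082375]
```

Request:
{"name": "drive_tool", "arguments": {"moves": [[[1.2,0.3,0],0,1],[[1.2,0.3,2],0,1],[[1.2,0.3,4],0,1],[[1.2,0.3,5.7],0,1],[[1.2,0.3,5.7],0,1],[[1.2,0.3,5.7],0,1]]}}

```text
clock: 4.8
tool_pos: [0.44, -0.0726, 0.0448]
tcp_rot: [3.141, -0.002, -3.106]
force: [-0.4, 0.7, -0.1]
grip_width: -0.0001
grip_force: 0.0
```

```bash
python3 togo.py -26 0 28; python3 - <<'E'
from h import *
for n in("top","scene"):
    p,d=snap(n); C,N=clouds(n,p,d)
    k=(N[...,0]>-.06)&(N[...,0]<.1)&(abs(N[...,1])<.035)&(abs(C[...,2]-.052)<.0025)
    k=cv2.morphologyEx(k.astype(np.uint8),cv2.MORPH_OPEN,np.ones((3,3)))>0
    P=N[k]*1000; print(n,cv2.minAreaRect(np.ascontiguousarray(P[:,:2],dtype=np.float32)))
E
```

```text
t 4.8 tool nest mm [[-73.    0.4  44.8]] tip z 27.8 F [-0.4  0.7 -0.1]
[-26.0, 0.0, 28.0] -> cm [-4.7  -0.03 -0.03]
yaw err deg -180.07
top ((0.6557197570800781, 0.105499267578125), (87.61490631103516, 49.9428825378418), 2.0699386596679688)
scene ((3.3885231018066406, 0.8709030151367188), (90.56697845458984, 50.89271545410156), 1.6650097370147705)
```

Request:
{"name": "drive_tool", "arguments": {"moves": [[[-0.8,0,0],0,1],[[-1.6,0,0],0,1],[[-2.3,0,0],0,1],[[-3,0,0],0,1],[[-3.5,0,0],0,1],[[-4,0,0],0,1],[[-4.3,0,0],0,1],[[-4.3,0,0],0,1]]}}

```text
clock: 5.57
tool_pos: [0.4854, -0.0714, 0.0453]
tcp_rot: [3.141, 0.001, -3.105]
force: [-0.5, -0.3, 0.4]
grip_width: 0.0004
grip_force: 0.0
```

Request:
{"name": "drive_tool", "arguments": {"moves": [[[-0.15,0,0],0,1],[[-0.3,0,0],0,1],[[-0.3,0,0],0,1]]}}

```text
clock: 5.82
tool_pos: [0.4862, -0.0713, 0.0451]
tcp_rot: [3.142, -0.002, -3.106]
force: [-4.5, -1.0, 2.6]
grip_width: 0.0001
grip_force: 2.2
```

```bash
cat > lie.py <<'E'
from h import *
for n in("top","scene"):
    p,d=snap(n); C,N=clouds(n,p,d)
    k=(N[...,0]>-.06)&(N[...,0]<.1)&(abs(N[...,1])<.035)&(abs(C[...,2]-.052)<.0025)
    k=cv2.morphologyEx(k.astype(np.uint8),cv2.MORPH_OPEN,np.ones((3,3)))>0
    P=N[k]*1000; print(n,cv2.minAreaRect(np.ascontiguousarray(P[:,:2],dtype=np.float32)))
    k=(abs(N[...,0]-.082)<.02)&(abs(N[...,1])<.04)&(abs(C[...,2]-.04)<.003); print("stop",cv2.minAreaRect(np.ascontiguousarray(N[k][:,:2]*1000,dtype=np.float32)))
E
python3 togo.py -26 0 28; python3 lie.py
```

```text
t 5.8167 tool nest mm [[-26.8   0.   45.1]] tip z 28.1 F [-4.5 -1.   2.6]
[-26.0, 0.0, 28.0] -> cm [-0.08 -0.    0.01]
yaw err deg -180.08
top ((35.018856048583984, 0.07065200805664062), (49.652870178222656, 75.40321350097656), 89.61353302001953)
stop ((77.89743041992188, -0.37192535400390625), (61.48959732055664, 20.647171020507812), 88.96490478515625)
scene ((30.942840576171875, -0.3406238555908203), (51.25685501098633, 90.69790649414062), 89.60284423828125)
stop ((83.47927856445312, 0.4368400573730469), (26.10346794128418, 61.412559509277344), 10.325010299682617)
```

Request:
{"name": "drive_tool", "arguments": {"moves": [[[-0.1,0,0],0,1],[[-0.2,0,0],0,1],[[-0.2,0,0],0,1]]}}

```text
clock: 6.17
tool_pos: [0.4862, -0.0712, 0.0448]
tcp_rot: [-3.141, -0.005, -3.106]
force: [-9.4, -1.3, 7.3]
grip_width: -0.0001
grip_force: 4.8
```

Request:
{"name": "drive_tool", "arguments": {"moves": [[[1,0,0],0,1],[[2,0,0],0,1],[[2.5,0,-2],0,1],[[2.5,0,-6],0,1],[[2.5,3,-9],0,1],[[2.5,7,-11],0,1],[[2.5,10,-11],0,1],[[2.5,13,-11],0,1]]}}

```text
clock: 6.83
tool_pos: [0.4624, 0.0596, 0.158]
tcp_rot: [3.141, 0.008, -3.106]
force: [0.1, 0.4, 0.3]
grip_width: 0.0
grip_force: 0.0
```

```bash
python3 togo.py 35 132 130; python3 lie.py
```

```text
t 6.8333 tool nest mm [[-45.7 131.6 158. ]] tip z 141.0 F [0.1 0.4 0.3]
[35.0, 132.0, 130.0] -> cm [-8.06  0.05  1.16]
yaw err deg -180.09
top ((0.0, 0.0), (0.0, 0.0), 0.0)
stop ((0.0, 0.0), (0.0, 0.0), 0.0)
scene ((31.580440521240234, -0.09482192993164062), (90.26031494140625, 49.59073257446289), 0.6140134930610657)
stop ((83.90386962890625, 0.5992050170898438), (27.61981773376465, 60.385005950927734), 11.265738487243652)
```

Request:
{"name": "drive_tool", "arguments": {"moves": [[[-3,0,-0.7],0,1],[[-6,0,-0.7],0,1],[[-8,0,-0.7],0,1],[[-8,0,-0.7],0,1],[[-8,-1,-0.7],0,1],[[-8,-1,-0.7],0,1]]}}

```text
clock: 7.43
tool_pos: [0.5399, 0.0491, 0.1621]
tcp_rot: [-3.141, 0.0, -3.107]
force: [0.1, 0.4, 0.9]
grip_width: -0.0003
grip_force: 0.0
```

```bash
python3 togo.py 35 97.5 152 35 77.5 156 35 50.7 155 35 27.3 146; python3 - <<'E'
from h import *
p,d=snap("scene","s3"); cv2.imwrite("pics/c3.png",cv2.resize(p[60:300,150:450],None,fx=2.4,fy=2.4)[:,:,::-1])
E
```

```text
t 7.4333 tool nest mm [[ 31.3 118.3 162.1]] tip z 145.1 F [0.1 0.4 0.9]
[35.0, 97.5, 152.0] -> cm [-0.37 -2.08 -0.69]
[35.0, 77.5, 156.0] -> cm [-0.38 -4.08 -1.09]
[35.0, 50.7, 155.0] -> cm [-0.39 -6.76 -0.99]
[35.0, 27.3, 146.0] -> cm [-0.39 -9.1  -0.09]
yaw err deg -180.15
```

View pics/c3.png

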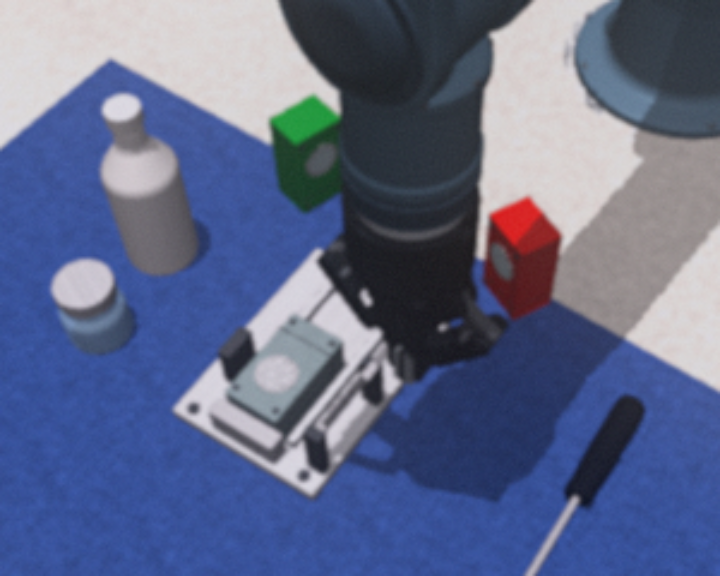

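The housing lies window up (glass at crop (275,372)) and flush with the stop at (248,428). The fingers are at (400,360), the bystanders are unmoved, and the frame is largely hidden by the gripper. Next I'll check the frame angle numerically.

```bash
python3 - <<'E'
from h import *
q=np.load("pics/s3.npz"); C,N=clouds("scene",q['p'],q['d']); 
for phi in(1.95,1.8,1.57):
    for r in(50,100):
        for x in(13,57):
            P=n2w(np.array([x,60-r*np.cos(phi),58+r*np.sin(phi)])/1000); u=proj("scene",P)[0]; v=N[int(round(u[1])),int(round(u[0]))]*1000
            print(phi,r,x,((u-[150,60])*2.4).round(),v.round(),q['p'][int(round(u[1])),int(round(u[0]))])
E
```

```text
1.95 50 13 [378. 357.] [ 42. 101. 160.] [135 131 139]
1.95 50 57 [343. 401.] [ 62.  83. 116.] [77 76 82]
1.95 100 13 [399. 332.] [ 37. 113. 193.] [30 28 36]
1.95 100 57 [362. 378.] [ 62. 101. 162.] [139 135 144]
1.8 50 13 [370. 351.] [-35.  36.  20.] [123 121 129]
1.8 50 57 [335. 395.] [15. 34. 18.] [138 135 143]
1.8 100 13 [381. 319.] [ 50. 110. 219.] [32 33 36]
1.8 100 57 [344. 364.] [-15.  23.  12.] [109 109 117]
1.57 50 13 [357. 343.] [-39.  20.  12.] [214 209 216]
1.57 50 57 [321. 386.] [17. 24. 23.] [52 54 64]
1.57 100 13 [354. 302.] [ 45.  84. 212.] [29 29 36]
1.57 100 57 [316. 346.] [ 2. 12. 52.] [132 144 154]
```

Request:
{"name": "drive_tool", "arguments": {"moves": [[[-0.4,-1,-0.4],0,1],[[-0.4,-2,-0.7],0,1],[[-0.4,-3,-0.9],0,1],[[-0.4,-4,-1.1],0,1],[[-0.4,-5,-1.1],0,1],[[-0.4,-5,-1.1],0,1]]}}

```text
clock: 7.98
tool_pos: [0.546, -0.0016, 0.1737]
tcp_rot: [-3.14, 0.001, -3.108]
force: [0.3, -0.2, -0.3]
grip_width: 0.0002
grip_force: 0.0
```

```bash
cat > fr.py <<'E'
from h import *
for n in("scene","top"):
    p,d=snap(n); C,N=clouds(n,p,d); g=p.astype(int)
    k=(N[...,0]>.008)&(N[...,0]<.064)&(N[...,1]>-.06)&(N[...,1]<.12)&(C[...,2]>.064)&(C[...,2]<.18)&(g.min(2)>90)
    P=N[k]; a=np.arctan2(P[:,2]-.058,-(P[:,1]-.06)); r=np.hypot(P[:,2]-.058,P[:,1]-.06); m=(r<.118)&(r>.05)
    if m.sum()>5: print(n,m.sum(),"phi",np.percentile(a[m],[10,50,90]).round(2))
E
python3 fr.py; python3 togo.py 35 50.7 155 35 27.3 146 35 7 132
```

```text
scene 85 phi [1.45 1.48 1.51]
t 8.0833 tool nest mm [[ 35.5  69.  173.4]] tip z 156.4 F [-0.  -0.   0.3]
[35.0, 50.7, 155.0] -> cm [ 0.04 -1.83  0.14]
[35.0, 27.3, 146.0] -> cm [ 0.04 -4.17  1.04]
[35.0, 7.0, 132.0] -> cm [ 0.03 -6.2   2.44]
yaw err deg -180.15
```

Request:
{"name": "drive_tool", "arguments": {"moves": [[[0,-1,0],0,1],[[0,-1.9,0.15],0,1],[[0,-2.7,0.4],0,1],[[0,-3.5,0.75],0,1],[[0,-4.2,1.05],0,1],[[0,-4.9,1.5],0,1],[[0,-5.6,2],0,1],[[0,-5.6,2],0,1]]}}

```text
clock: 8.75
tool_pos: [0.5471, -0.0566, 0.1519]
tcp_rot: [-3.141, -0.002, -3.107]
force: [0.4, 0.1, 0.4]
grip_width: -0.0002
grip_force: 0.0
```

```bash
python3 fr.py; python3 togo.py 35 7 132 35 -6.3 117 35 -16 100 35 -23 81 35 -33 62
```

```text
scene 342 phi [0.93 0.95 0.98]
top 164 phi [0.93 0.95 0.99]
t 8.85 tool nest mm [[ 34.7  13.6 152.7]] tip z 135.7 F [-0.   0.7 -0.2]
[35.0, 7.0, 132.0] -> cm [-0.03 -0.66  0.37]
[35.0, -6.3, 117.0] -> cm [-0.03 -1.99  1.87]
[35.0, -16.0, 100.0] -> cm [-0.04 -2.96  3.57]
[35.0, -23.0, 81.0] -> cm [-0.04 -3.66  5.47]
[35.0, -33.0, 62.0] -> cm [-0.05 -4.66  7.37]
yaw err deg -180.11
```

Request:
{"name": "drive_tool", "arguments": {"moves": [[[0,-0.7,0.5],0,1],[[0,-1.4,1.2],0,1],[[0,-2,1.9],0,1],[[0,-2.5,2.7],0,1],[[0,-3,3.6],0,1],[[0,-3.4,4.5],0,1],[[0,-3.8,5.4],0,1],[[0,-3.8,5.4],0,1]]}}

```text
clock: 9.52
tool_pos: [0.5474, -0.0935, 0.0967]
tcp_rot: [3.141, -0.004, -3.107]
force: [-1.2, -0.5, -0.3]
grip_width: 0.0002
grip_force: 0.0
```

```bash
python3 fr.py; python3 togo.py 35 -33 70 35 -33 61
```

```text
scene 342 phi [0.21 0.23 0.26]
top 185 phi [0.21 0.23 0.33]
t 9.6167 tool nest mm [[ 34.3 -24.   98.4]] tip z 81.4 F [ 0.6  0.5 -0.4]
[35.0, -33.0, 70.0] -> cm [-0.07 -0.9   1.14]
[35.0, -33.0, 61.0] -> cm [-0.07 -0.9   2.04]
yaw err deg -180.09
```

Request:
{"name": "drive_tool", "arguments": {"moves": [[[0,-0.4,0.5],0,1],[[0,-0.9,1],0,1],[[0,-0.9,1.4],0,1],[[0,-0.9,1.8],0,1],[[0,-0.9,2],0,1],[[0,-0.9,2.1],0,1],[[0,-0.9,2.1],0,1]]}}

```text
clock: 10.2
tool_pos: [0.5492, -0.102, 0.0782]
tcp_rot: [3.141, -0.0, -3.106]
force: [-0.3, 0.5, 0.6]
grip_width: 0.0003
grip_force: 0.0
```

Request:
{"name": "drive_tool", "arguments": {"moves": [[[0,0,0.1],0,1],[[0,0,0.2],0,1],[[0,0,0.2],0,1]]}}

```text
clock: 10.45
tool_pos: [0.5494, -0.102, 0.0779]
tcp_rot: [-3.141, 0.001, -3.105]
force: [-3.8, 0.9, 10.7]
grip_width: -0.0004
grip_force: 5.6
```

Request:
{"name": "drive_tool", "arguments": {"moves": [[[0,0,0.1],0,1],[[0,0,0.2],0,1],[[0,0,0.2],0,1]]}}

```text
clock: 10.7
tool_pos: [0.5495, -0.102, 0.0776]
tcp_rot: [-3.141, 0.002, -3.105]
force: [-8.6, 2.2, 23.4]
grip_width: 0.0
grip_force: 11.7
```

Request:
{"name": "drive_tool", "arguments": {"moves": [[[0,0,-1],0,1],[[0,0,-4],0,1],[[0,0,-8],0,1],[[4,0,-12],0,1],[[8,0,-15],0,1],[[11,3,-15],0,1],[[11,7,-15],0,1],[[11,11,-15],0,1]]}}

```text
clock: 11.37
tool_pos: [0.4343, -0.0032, 0.2258]
tcp_rot: [-3.141, 0.002, -3.11]
force: [-0.1, 0.4, -1.2]
grip_width: -0.0003
grip_force: 0.0
```

Request:
{"name": "drive_tool", "arguments": {"moves": [[[0,4,0],0,1],[[0,8,0],0,1],[[0,12,0],0,1],[[0,16,0],0,1],[[0,16,0],0,1],[[0,16,0],0,1]]}}

```text
clock: 11.87
tool_pos: [0.4299, 0.1586, 0.2242]
tcp_rot: [-3.142, 0.0, -3.101]
force: [0.3, -0.4, 0.9]
grip_width: -0.0
grip_force: 0.0
```

```bash
python3 - <<'E'
from h import *
for n in("scene","top"):
    p,d=snap(n,n+"9"); C,N=clouds(n,p,d)
    k=(abs(N[...,0]-.035)<.02)&(N[...,1]>-.049)&(N[...,1]<-.032)&(C[...,2]>.045); print(n,"bar z",np.median(C[k][:,2]),k.sum())
    k=(N[...,0]>-.06)&(N[...,0]<.1)&(abs(N[...,1])<.024)&(abs(C[...,2]-.052)<.0025); P=N[k]*1000; print("housing x",np.percentile(P[:,0],[1,99]),"y",np.percentile(P[:,1],[1,99]))
a=np.load("pics/scene9.npz")['p'][90:320,150:440]; b=np.load("pics/top9.npz")['p'][200:340,320:520]
a=cv2.resize(a,(440,350)); b=cv2.resize(b,(360,350)); cv2.imwrite("pics/c9.png",cv2.hconcat([a,b])[:,:,::-1])
print(bot.state()['force'],bot.state()['tool_pos'])
E
```

```text
scene bar z 0.061203021265755275 156
housing x [-12.4972531   75.80911909] y [-23.353658    23.55426872]
top bar z 0.06103054569303501 169
housing x [-16.88452994  71.84421376] y [-23.72504973  23.34512182]
[ 0.26927346 -0.97912883 -0.12574809] [0.43024885 0.15635054 0.22415182]
```

View pics/c9.png

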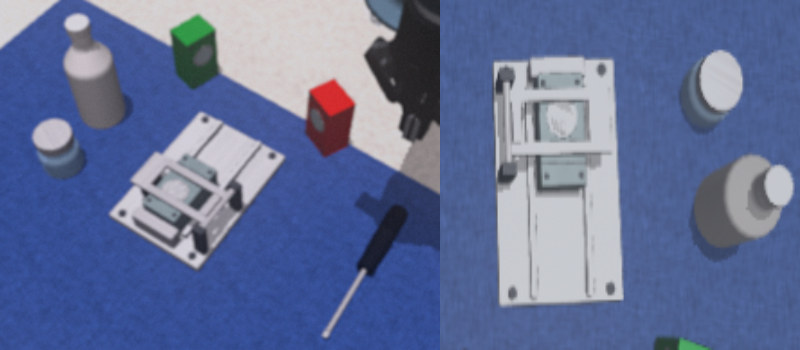

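The frame lies flat over the housing, with the bar top at 61 mm and the window visible at top crop (562,120). The housing is against the stop, the bystanders have not moved, and the arm is clear.

```bash
python3 -c "
from station import bot
print(bot.finish_job())"
```

```text
the job is handed in; nothing more can be done
None
```

The job is handed in: the housing lies window up against the end stop with the frame pressed fully down over it, and the bottle, jar and screwdriver were not touched; the hand-in returned no verdict.

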